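# Show the underside of a clamped print to the inspection camera

### The arm

A 6-joint arm with a two-finger parallel gripper is mounted at the origin on a cart in front of the work surface, level with it; the furniture and walls round the work are solid. World frame = base frame: x ahead of the robot, y to its left, z up, the work surface at z = 0. Lengths are in mm, angles in rad, forces in N, time in s.
With the tool pointing down it reaches from about 325 to 750 mm from the base axis. Payload 7.6 kg.
Tool frame: the origin (TCP) lies midway between the tips of the shut fingers; the grasp point (between the pads) lies 19 mm behind it (ctrl.grip_depth is the distance from the TCP to the grasp point, in mm); z points along the fingers, y is the line along which they close (so a half turn about z gives the same grasp; the last joint's range is limited). The gripper opens to 85 mm and grips with 20 to 120 N. Pads are 22 mm wide; open, the fingers measure 114 mm over their backs; the gripper's body (76 mm by 85 mm) begins 54 mm behind the grasp point. The pads swing forward as they close: fully open they stand 13 mm farther back than shut.
Start: joints at [-1.355, 0.052, 1.401, -0, 1.689, -0.07], TCP at [148.035, -503.718, 231.323] pointing down, gripper open.
Joint ranges: [-2.9, 2.9], [-0.91, 2.17], [0.12, 2.37], [-1.06, 4.2], [0.26, 2.73], [-2.93, 2.93]. Speed limits (rad/s): [2.57, 2.57, 3.01, 3.14, 3.14, 3.14].

### API

Orientations are given as [roll, pitch, yaw] about the fixed x, y, z axes, in that order (R = Rz(yaw) Ry(pitch) Rx(roll)).
In Python, from workcell import ctrl gives the robot as it stands. Calls block until the motion is done:
- ctrl.goto(position, orientation): joint-space move of the TCP to a pose.
- ctrl.servo_line(position, rot=None, velocity=150): straight line of the TCP; rot=None keeps the orientation; velocity is the mean speed in mm/s.
- ctrl.move_j(angles): joint-space move.
- ctrl.gripper_to(opening): opening from 0.0 (shut) to 1.0 (fully open); the grip force is fixed at half the most; returns when the fingers have stopped.
- ctrl.sleep(seconds).
- ctrl.solve_ik(position, orientation): joint angles nearest the present ones, or None.
- ctrl.observe(): the state.
- ctrl.read_camera(name): name is "side" or "top" or "wrist"; returns a dict with "image" (400x640x3 uint8, blue, green, red), "fx", "fy", "cx", "cy" (pixels), "R" (3x3) and "t" (3): a world point X has camera coordinates R X + t. Camera axes: x right, y down, z forward; pixel columns grow to the right and rows downward; lengths in mm; the calibration is good to about 2 mm. A picture is of the moment at which its call begins. There is no depth.
A pose or a line that the arm cannot do raises ctrl.MotionError and nothing moves.
- ctrl.close_job(): hands the job in; it is judged then, once.
Trained networks look in a picture, given as the dict that the camera call returned (one of the last four; its "shot" number tells which), for a name from the list of things; names that differ only in an ending like _2 or _b are one class to them, and where a whole thing is asked for, a point or a joint stands for the part that bears it (a point fixed in the world has none). Each returns a list of dicts, best first, with "p" (0 to 1); they miss things now and then, are a little off and sometimes report something else, mostly with a low value. They report only what shows in the picture. A call takes as long as a camera call. They do not tell look-alikes from the thing itself.
- ctrl.cut_out(query, picture): "pixels" (400x640 bool, what is visible of it) and "bbox" ([left, top, width, height] in pixels, round what is visible of it).
The state is a dict: "clock": time; "joints": joint angles; "joint_velocities": joint speeds; "joint_efforts": joint torques, N m; "position": TCP position; "orientation": TCP orientation; "force": force on the tool from outside, world axes, zero at the start; "wrist_torque": the same for the moment, N m; "grip_width": opening from 0.0 (shut) to 1.0 (fully open); "grasp_force": force on a finger pad.
Only numpy, scipy, OpenCV 4.12 (cv2) and the standard library are available. Lean on these libraries where they do the work, as an engineer would, in place of code of your own. Each camera call takes 0.05 s, during which the arm holds its last target. There are 200 camera calls.

### The job

The small tray-shaped printed housing is locked in the bench jig by a clamp finger on a captive wing nut. Turn the wing nut about a quarter turn anticlockwise (seen from above) so that the finger swings clear, then lift the housing out and hold it in the air before the inspection camera: flat underside square to the lens, its centre on the lens axis 100 mm from the lens glass, and its long sides in the upright plane through the lens and the camera's post. Do not shift the camera or the other things on the bench, and finish while still holding the housing there, steady.

Things in the scene. Friction and masses are not known exactly. Their poses are not given: they have to be found in the camera images.
- housing_center (a point): centre (half-way up) of the loose printed housing: an open-topped rectangular tray 36 wide (its x) x 52 long (its y) x 18 mm high (its z, open side up), about 0.04 kg, walls near upright. It sits in the nest of the jig with its underside 22 mm above the bench, long side along the jig's x, held by low stops (5 mm high) at its two ends that leave about 35 mm of both long sides free in the middle; take it there across its 36 mm width. Beside it the jig's base plate is 8 mm high.
- jig: fixed holding jig: grey metal base plate 170 (x) x 90 (y) x 8 mm, origin at the centre of its underside. Nest centre at x = -20 mm, axis of the wing nut at x = +30 mm, both at y = 0.
- nut_grip (a point): middle of the wing nut's grip, on its upright axis, 61 mm above the bench: a steel bar 36 long (its x) x 10 thick (its y) x 19 mm high (51 to 70 mm above the bench). A flat clamp finger under it, 42 to 47 mm above the bench, points along its -x, 36 mm long from the axis and 14 mm wide, with 2 mm of air over the housing's rim. Pinch the bar across its thickness and turn.
- nut (a joint): angle of the captive wing nut, 0 to 1.6 rad, anticlockwise from above; it starts between 0 and 0.25 (finger over the housing), stays where it is left (0.06 N m of friction); above 1.2 the finger is clear of the housing.
- camera: fixed stand of the inspection camera: steel base 140 x 90 x 10 mm, reaching from x = -40 to x = +100 mm of its origin (underside); upright post 16 mm thick at x = +80 mm, 160 mm high. The head sits in a fork above x = +30 mm.
- lens (a point): centre of the lens glass of the camera head (grey block 40 x 52 x 36 mm with a black lens of 38 mm diameter). Its z points out of the lens (up and leaning 17 to 35 degrees from the vertical, away from the post), its y is level, its x lies in the upright plane through lens and post and points up the slope towards the post. Head height (glass 70 to 130 mm above the bench) and lean differ from run to run; the head is held by stiff friction and stays unless knocked.
- focus (a point): inspection point: on the lens axis 100 mm out from the glass, same axes as lens. The housing's centre goes here, housing z along this z (open side away from the lens), housing y along this x, either way round.
- gear: loose bystander: printed gear 36 mm across, 9 mm thick (origin at the underside)
- cutter: loose bystander: flush cutters, 145 x 50 x 12 mm (origin at the underside)
- link: loose bystander: flat printed link 18 x 60 x 7 mm (origin at the underside)
- beaker: loose bystander: clear beaker 65 mm across, 77 mm high (origin at the underside)
- jar: loose bystander: jar with lid, 50 mm across, 63 mm high (origin at the underside)
- sander: loose bystander: sanding block 97 x 64 x 25 mm (origin at the underside)
There are look-alikes about, which are no part of the job. Leave any green look-alike of the jig alone.

How it is judged:
By the outcome, as a careful person would: the job done as asked, in the order asked, and still so for the second after the job is handed in, while the arm keeps its last pose, push and grip.
It also fails if it takes over 46 s, if anything falls off the work surface, if the arm or the gripper's body presses on something with over 40 N, if the wrist force passes 120 N, or if a joint passes its speed limit or range.

## Working session

There is one attempt and no reset: what is moved stays moved. The work goes in short steps, each a Python script; the robot and the scene stay as the last script left them, time stands still between calls to the robot, and variables do not carry over. Pictures are saved under pics/ and viewed, at most 10 in all, crops included, and the job is handed in when it is done.

```bash
mkdir -p pics; ls
python3 - <<'E'
from workcell import ctrl
import cv2,pickle
P={}
for n in("top","side"):
    p=ctrl.read_camera(n);P[n]=p;cv2.imwrite(f"pics/{n}0.png",p["image"])
    print(n,p["fx"],p["cx"],p["cy"],p["R"],p["t"])
    for q in("housing_center","jig","nut_grip","camera","lens","beaker","jar","cutter","sander","gear","link"):
        print(q,[(round(d["p"],2),d["bbox"]) for d in ctrl.cut_out(q,p)])
pickle.dump(P,open("p0.pkl","wb"))
print(ctrl.observe()["clock"])
E
```

```text
pics
top 386.4115298376952 315.26286311257365 204.02172857691983 [[ 0.00972577 -0.99993887 -0.00525893]
 [-0.99011894 -0.00889424 -0.13994778]
 [ 0.13989246  0.00656806 -0.99014492]] [ -80.91864348  578.9418931  1321.65900905]
housing_center [(0.49, [325.0, 219.4, 14.7, 13.9])]
jig [(0.74, [443.4, 218.4, 33.2, 50.5]), (0.67, [316.0, 194.5, 32.9, 53.1]), (0.54, [293.5, 164.8, 18.0, 21.3])]
nut_grip []
camera [(0.71, [241.6, 195.8, 27.5, 39.3])]
lens [(0.66, [242.3, 210.8, 18.8, 13.9])]
beaker [(0.85, [292.8, 165.0, 18.0, 21.2]), (0.22, [393.0, 210.4, 28.7, 28.9])]
jar [(0.5, [387.2, 184.6, 14.6, 17.3])]
cutter [(0.69, [173.0, 215.6, 32.5, 23.1]), (0.46, [295.5, 199.9, 7.2, 8.7]), (0.31, [292.1, 162.7, 19.7, 24.7])]
sander [(0.61, [392.0, 211.6, 30.2, 27.8])]
gear [(0.38, [295.6, 201.0, 8.6, 7.9])]
link [(0.73, [171.8, 215.4, 32.5, 23.9]), (0.52, [386.3, 254.9, 15.4, 4.5])]
side 455.8985968024272 320.7828684180534 198.0680507054112 [[-0.93405597 -0.35621437  0.02550994]
 [-0.16595159  0.36968308 -0.91421797]
 [ 0.31622699 -0.85816417 -0.40441903]] [ 481.85570219  248.25293792 1511.29016217]
housing_center [(0.48, [329.3, 216.8, 13.0, 4.3])]
jig [(0.78, [304.8, 209.3, 43.2, 25.3]), (0.63, [356.8, 175.6, 43.2, 19.6]), (0.24, [292.3, 237.3, 16.5, 22.0])]
nut_grip [(0.56, [367.3, 175.4, 8.1, 6.4]), (0.54, [315.9, 207.9, 16.1, 9.7])]
camera [(0.69, [277.0, 218.4, 44.1, 49.6])]
lens [(0.67, [302.5, 211.0, 47.5, 23.7]), (0.58, [294.4, 237.6, 15.9, 21.0])]
beaker [(0.64, [271.4, 205.6, 18.4, 23.6]), (0.39, [295.8, 239.9, 14.7, 17.2])]
jar [(0.76, [316.5, 185.1, 16.2, 16.6])]
cutter [(0.83, [254.2, 287.9, 47.5, 19.1])]
sander [(0.51, [343.7, 192.8, 21.5, 12.9])]
gear [(0.57, [300.5, 236.5, 10.5, 4.8])]
link [(0.29, [292.7, 234.3, 14.1, 26.1])]
1.2
```

Run:
```python
import cv2
a=cv2.imread("pics/top0.png")[150:290,160:490];b=cv2.imread("pics/side0.png")[165:305,240:420]
cv2.imwrite("pics/v1.png",cv2.resize(a,(792,336),interpolation=cv2.INTER_CUBIC))
cv2.imwrite("pics/v2.png",cv2.resize(b,(720,560),interpolation=cv2.INTER_CUBIC))
```

```text
(no output)
```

View pics/v1.png

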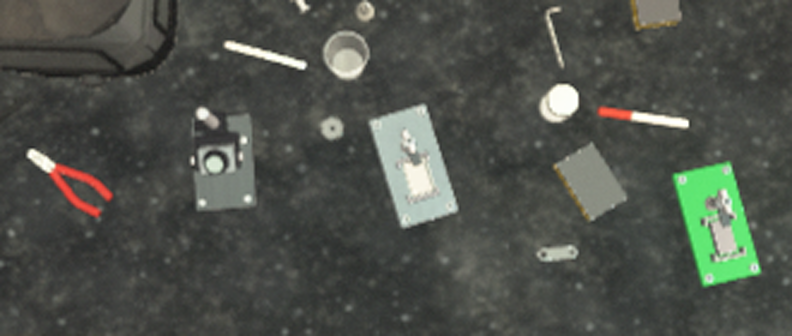

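View pics/v2.png

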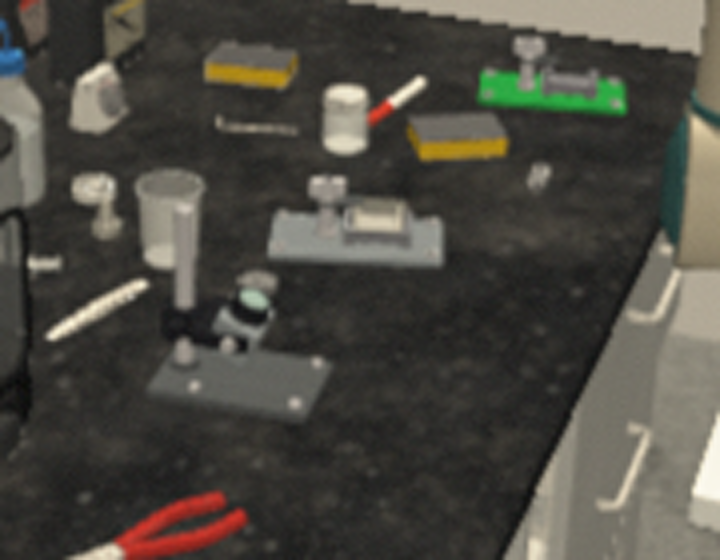

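The grey jig is at top px (332,221), with the housing at (333,226) and the nut at (330,211). The only look-alike is the green jig at (459,243), which I rule out by colour. The camera stand is at (253,216), with its post on the far side. Next I'll look from close up with the wrist camera.

```bash
cat > h.py <<'E'
from workcell import ctrl
import numpy as np,cv2,pickle
from scipy.spatial.transform import Rotation as Ro
def K(p): return np.array([[p["fx"],0,p["cx"]],[0,p["fy"],p["cy"]],[0,0,1.]])
def cen(p): return -np.array(p["R"]).T@np.array(p["t"])
def ray(p,uv): return np.array(p["R"]).T@np.linalg.solve(K(p),[uv[0],uv[1],1])
def onz(p,uv,z):
    c=cen(p);d=ray(p,uv);return c+d*(z-c[2])/d[2]
def proj(p,X):
    c=np.atleast_2d(X)@np.array(p["R"]).T+np.array(p["t"]);q=c@K(p).T;return q[:,:2]/q[:,2:]
def rpy(R): return Ro.from_matrix(R).as_euler("xyz")
def down(yaw): # tool z down, tool y along heading yaw
    y=np.array([np.cos(yaw),np.sin(yaw),0]);z=np.array([0,0,-1.]);return np.column_stack([np.cross(y,z),y,z])
E
python3 - <<'E'
from h import *
P=pickle.load(open("p0.pkl","rb"));t=P["top"]
c=lambda u,v:(160+u/2.4,150+v/2.4)
print("jig corners",[onz(t,c(*q),8).round() for q in((370,120),(427,104),(458,211),(402,228))])
print("cam corners",[onz(t,c(*q),10).round() for q in((195,118),(250,113),(256,205),(197,211))])
for n,uv in dict(beaker=(346,60),jar=(555,110),gear=(332,128),sander=(592,182),link=(557,253)).items(): print(n,onz(t,c(*uv),10).round())
o=ctrl.observe();w=ctrl.read_camera("wrist");T=Ro.from_euler("xyz",o["orientation"]).as_matrix()
print(o["orientation"],T.T@(cen(w)-o["position"]),np.array(w["R"])@T,w["fx"],w["cx"],w["cy"])
E
```

```text
jig corners [array([599., -71.,   8.]), array([ 624., -157.,    8.]), array([ 463., -203.,    8.]), array([ 437., -120.,    8.])]
cam corners [array([599., 192.,  10.]), array([608., 110.,  10.]), array([469.,  97.,  10.]), array([460., 184.,  10.])]
beaker [690. -34.  10.]
jar [ 616. -349.   10.]
gear [586. -14.  10.]
sander [ 508. -403.   10.]
link [ 403. -349.   10.]
[3.14152876e+00 3.80455217e-05 2.85799540e-01] [  67.56674544    0.30208415 -142.80597206] [[-2.91904710e-04  9.99999953e-01  9.17855579e-05]
 [-9.62367822e-01 -2.55976979e-04 -2.71750086e-01]
 [-2.71750050e-01 -1.67656598e-04  9.62367852e-01]] 278.8033423018155 316.0079556953605 206.5506290391922
```

```bash
cat >> h.py <<'E'
def look(target,d,yaw,tilt=0,side=0):
    """tool x heading yaw, tool z tilted; wrist camera axis passes target at distance d"""
    A=down(yaw-np.pi/2); A=Ro.from_rotvec(tilt*A[:,1]).as_matrix()@A; A=Ro.from_rotvec(side*A[:,0]).as_matrix()@A
    off=np.array([67.57,.3,-142.8]);ax=np.array([-.27175,0,.96237])
    p=np.array(target)-A@(off+d*ax)
    ctrl.goto(list(p),list(rpy(A))); ctrl.sleep(.25); return ctrl.read_camera("wrist")
E
python3 - <<'E'
from h import *
W={}
def go(n,*a,**k):
    try:
        W[n]=w=look(*a,**k);cv2.imwrite(f"pics/{n}.png",w["image"]);o=ctrl.observe();print(n,o["clock"],np.round(o["joints"],2))
    except ctrl.MotionError as e: print(n,e)
go("jig",(528,-138,40),230,.284)
go("c0",(534,146,90),230,.075)
go("c1",(534,146,100),230,.075,-.4)
go("c2",(534,146,100),230,.075,.25,.5)
pickle.dump(W,open("w.pkl","wb"))
ims=[W[k]["image"] for k in W]
m=np.vstack([np.hstack(ims[:2]),np.hstack(ims[2:4])]) if len(ims)==4 else np.hstack(ims[:2])
cv2.imwrite("pics/m1.png",cv2.resize(m,(800,500 if len(ims)==4 else 250),interpolation=cv2.INTER_AREA))
for k,w in W.items(): print(k,cen(w).round(),ray(w,(320,200)).round(2),[(round(d["p"],2),d["bbox"]) for d in ctrl.cut_out("lens" if k[0]=="c" else "nut_grip",w)])
E
```

```text
jig 3.4833 [-0.33  0.16  1.51 -0.    1.47  0.96]
c0 4.9 [ 0.2   0.15  1.43 -0.    1.57  1.7 ]
c1 5.7417 [0.18 0.54 0.96 0.04 2.03 1.68]
c2 6.825 [-0.15 -0.05  1.72  0.55  1.38  1.2 ]
jig [ 588. -121.  261.] [-0.24 -0.08 -0.97] [(0.74, [300.0, 143.0, 30.0, 68.4])]
c0 [597. 149. 311.] [-0.25 -0.03 -0.97] [(0.84, [284.5, 178.6, 55.0, 49.9])]
c1 [677. 157. 281.] [-0.6  -0.06 -0.8 ] [(0.7, [286.4, 162.3, 53.1, 48.9])]
c2 [555.  42. 304.] [-0.06  0.45 -0.89] [(0.58, [304.8, 187.2, 57.0, 46.9])]
```

View pics/m1.png

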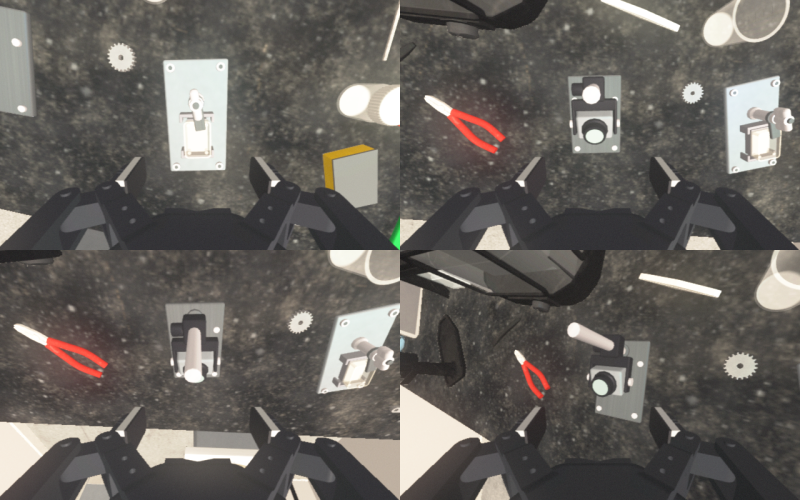

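Run:
```python
from h import *
W=pickle.load(open("w.pkl","rb"))
r=lambda n,x,y,w,h,s:cv2.resize(W[n]["image"][y:y+h,x:x+w],None,fx=s,fy=s,interpolation=cv2.INTER_CUBIC)
a=r("jig",255,90,115,190,3);b=r("c0",265,110,100,95*2,3);c=r("c2",275,110,50*2,190,3)
cv2.imwrite("pics/m2.png",np.hstack([a,b,c])[:570,:800]);print(a.shape)
# triangulate lens from c0,c2 approx centers
def tri(obs):
    A=np.zeros((3,3));B=np.zeros(3)
    for n,uv in obs:
        d=ray(W[n],uv);d/=np.linalg.norm(d);M=np.eye(3)-np.outer(d,d);A+=M;B+=M@cen(W[n])
    return np.linalg.solve(A,B)
print(tri([("c0",(309.5,209)),("c2",(322,216))]))
```

```text
(570, 345, 3)
[526.28465927 150.55597311  76.17600848]
```

View pics/m2.png

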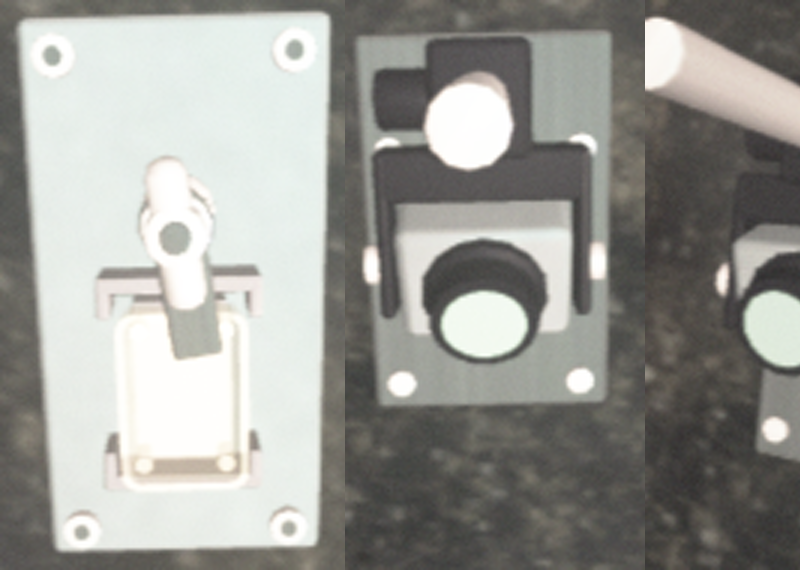

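The crop shows the grey jig with its finger over the tray, and the nut grip turned slightly. The lens glass is the pale green disc at wrist c0 px (426−). Next I'll take lens views from its own side.

Run:
```python
from h import *
W=pickle.load(open("w.pkl","rb"))
for n,t,s in(("d0",0,0),("d1",-.2,.45),("d2",-.2,-.45),("d3",-.35,0)):
    try:
        W[n]=look((526,150,78),195,.075+np.pi,t,s);print(n,ctrl.observe()["clock"],cen(W[n]).round())
    except ctrl.MotionError as e: print(n,e)
pickle.dump(W,open("w.pkl","wb"))
V=[k for k in W if k[0]=="d"]
cv2.imwrite("pics/m3.png",np.hstack([cv2.resize(W[k]["image"][130:270,250:390],None,fx=1.4,fy=1.4) for k in V]+[]))
for k in V:
    h=cv2.cvtColor(W[k]["image"],cv2.COLOR_BGR2HSV);print(k,W[k]["image"][195:206:5,310:331:10].reshape(-1,3).tolist())
```

```text
d0 9.575 [471. 145. 266.]
d1 10.4167 [433. 223. 233.]
d2 11.65 [444.  62. 233.]
d3 12.5417 [410. 139. 235.]
d0 [[252, 254, 252], [251, 254, 252], [96, 99, 97], [252, 254, 252], [251, 254, 252], [249, 253, 251], [251, 254, 252], [252, 254, 252], [252, 254, 252]]
d1 [[255, 255, 255], [253, 255, 254], [94, 96, 96], [255, 255, 255], [255, 255, 255], [121, 121, 124], [255, 255, 255], [255, 255, 255], [124, 126, 130]]
d2 [[112, 119, 118], [254, 255, 254], [98, 102, 104], [254, 255, 254], [254, 255, 254], [253, 255, 254], [254, 255, 254], [254, 255, 254], [254, 255, 254]]
d3 [[104, 108, 105], [149, 160, 154], [94, 97, 95], [251, 254, 252], [251, 254, 252], [150, 162, 153], [251, 254, 252], [251, 254, 252], [251, 254, 251]]
```

View pics/m3.png

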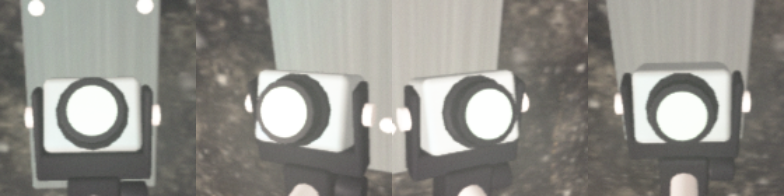

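```bash
cat > lens.py <<'E'
from h import *
from scipy.optimize import least_squares
W=pickle.load(open("w.pkl","rb"));S=8
def blob(w,uv,half=25,th=None):
    u,v=map(int,uv);g=w["image"][v-half:v+half,u-half:u+half].min(2)
    g=cv2.resize(g,None,fx=S,fy=S,interpolation=cv2.INTER_CUBIC)
    th=th or (np.percentile(g[half*S-20:half*S+20,half*S-20:half*S+20],50)+60)/2
    n,l=cv2.connectedComponents((g>th).astype(np.uint8),connectivity=4)
    m=(l==l[half*S,half*S]).astype(np.uint8)
    c=max(cv2.findContours(m,cv2.RETR_EXTERNAL,cv2.CHAIN_APPROX_NONE)[0],key=cv2.contourArea)[:,0]
    c=(c+.5)/S-.5+[u-half,v-half];return c[::4]
C={}
for k in("c0","c2","d0","d1","d2","d3"):
    uv=proj(W[k],(526,150,78))[0];C[k]=blob(W[k],uv);e=cv2.fitEllipse(C[k].astype(np.float32));print(k,uv.round(),np.round(e[0],1),np.round(e[1],1),len(C[k]))
def nrm(l,y): return np.array([-np.sin(l)*np.cos(y),-np.sin(l)*np.sin(y),np.cos(l)])
def res(x,ks):
    n=nrm(x[3],x[4]);o=[]
    for k in ks:
        w=W[k];d=(np.linalg.solve(K(w),np.c_[C[k],np.ones(len(C[k]))].T).T)@np.array(w["R"]);c=cen(w)
        X=c+d*((x[:3]-c)@n/(d@n))[:,None];r=np.linalg.norm(X-x[:3],axis=1)-x[5];o.append(r/np.sqrt(len(r)))
    return np.concatenate(o)
best=None
for ks in(list(C),["d0","d1","d2","d3"],["c2","d0","d1","d2"]):
    s=least_squares(res,[526,150,78,.4,.075,13],args=(ks,),loss="soft_l1",f_scale=.1);print(s.x.round(3),np.degrees(s.x[3]).round(1),s.cost)
    print({k:round(float(np.sqrt((res(s.x,[k])**2).sum())),2) for k in ks})
E
python3 lens.py
python3 - <<'E'
from h import *
# stand yaw from c0 bolt/corner pixels, z=10 ; jig from corners, z=8
W=pickle.load(open("w.pkl","rb"));c=lambda u,v:(265+(u-345)/3-.33,110+v/3-.33)
print([onz(W["c0"],c(*q),10).round(1) for q in((357,36),(611,33),(606,401),(380,404))])
j=lambda u,v:(255+u/3-.33,90+v/3-.33)
print([onz(W["jig"],j(*q),8).round(1) for q in((18,17),(330,13),(316,545),(57,551))])
print("nut top",onz(W["jig"],j(166,172),70),onz(W["jig"],j(186,293),70),"finger tip",onz(W["jig"],j(196,354),47))
print("rim",[onz(W["jig"],j(*q),40).round(1) for q in((115,312),(248,308),(250,486),(126,490))])
E
```

```text
c0 [309. 211.] [311.  217.6] [22.2 28.9] 147
c2 [322. 215.] [319.9 219.2] [22.1 27.5] 143
d0 [317. 210.] [315.2 208.5] [36.2 36.8] 208
d1 [319. 209.] [312.1 209.6] [33.8 37.2] 203
d2 [316. 210.] [318.7 211.1] [33.5 36.6] 201
d3 [319. 210.] [316.7 212.4] [35.2 36.7] 205
[5.22679e+02 1.48237e+02 8.57650e+01 3.98000e-01 5.50000e-02 1.23740e+01] 22.8 0.08591377357545207
{'c0': 0.13, 'c2': 0.2, 'd0': 0.1, 'd1': 0.25, 'd2': 0.16, 'd3': 0.13}
[5.22601e+02 1.48240e+02 8.58790e+01 3.95000e-01 3.10000e-02 1.23970e+01] 22.6 0.052170450793688046
{'d0': 0.12, 'd1': 0.19, 'd2': 0.17, 'd3': 0.16}
[5.22662e+02 1.48225e+02 8.57910e+01 4.12000e-01 4.40000e-02 1.24180e+01] 23.6 0.061347199715226314
{'c2': 0.22, 'd0': 0.13, 'd1': 0.18, 'd2': 0.16}
[array([599. , 198.7,  10. ]), array([606.4, 111.5,  10. ]), array([470.3,  98.5,  10. ]), array([462.6, 186. ,  10. ])]
[array([600.3, -68.5,   8. ]), array([ 625.9, -153. ,    8. ]), array([ 466.2, -202.7,    8. ]), array([ 439.7, -119.5,    8. ])]
nut top [ 574.85369057 -120.64607162   70.        ] [ 549.54155928 -132.69352559   70.        ] finger tip [ 529.75729438 -141.29100915   47.        ]
rim [array([ 533.1, -117.5,   40. ]), array([ 544.2, -151.8,   40. ]), array([ 494.2, -168.1,   40. ]), array([ 483. , -134.1,   40. ])]
```

Run:
```python
from h import *
nx,ny,yw=561.9,-126.9,.43
r=list(rpy(down(yw-np.pi/2)))
ctrl.gripper_to(.42)
ctrl.goto([nx,ny,130],r); print(ctrl.observe()["clock"],np.round(ctrl.observe()["joints"],3))
ctrl.servo_line([nx,ny,51],velocity=100)
ctrl.gripper_to(0); o=ctrl.observe(); print(o["clock"],o["grip_width"],o["grasp_force"],o["force"],o["position"])
j=list(o["joints"])
for k in range(3):
    j[5]-=1.31/3; ctrl.move_j(j); o=ctrl.observe(); print(o["clock"],o["force"].round(1) if hasattr(o["force"],"round") else o["force"],o["wrist_torque"],o["grip_width"])
ctrl.gripper_to(.42)
ctrl.servo_line([nx,ny,130],velocity=150)
w=look((528,-138,40),210,.303);cv2.imwrite("pics/j2.png",w["image"]);pickle.dump(w,open("j2.pkl","wb"))
cv2.imwrite("pics/j2c.png",cv2.resize(w["image"][60:300,200:440],None,fx=2.4,fy=2.4,interpolation=cv2.INTER_CUBIC));print(ctrl.observe()["clock"])
```

```text
15.0083 [-0.286  0.248  1.388  0.     1.506  0.854]
16.3 0.09980366560909841 99.85366076231003 [-4.53412874  4.91742662  9.61113311] [ 562.3466495  -126.18770755   52.9196098 ]
16.8 [-0.2  0.5 -1.8] [ 0.09678174 -0.06310545  0.05565614] 0.0995110775831103
17.3 [ 0.5  0.2 -1.5] [ 0.15713464 -0.12909398  0.09720945] 0.0954813638716447
17.8 [ 0.6 -0.1 -1.2] [ 0.25581054 -0.12459558  0.07449801] 0.09619207630778945
20.4
```

View pics/j2c.png

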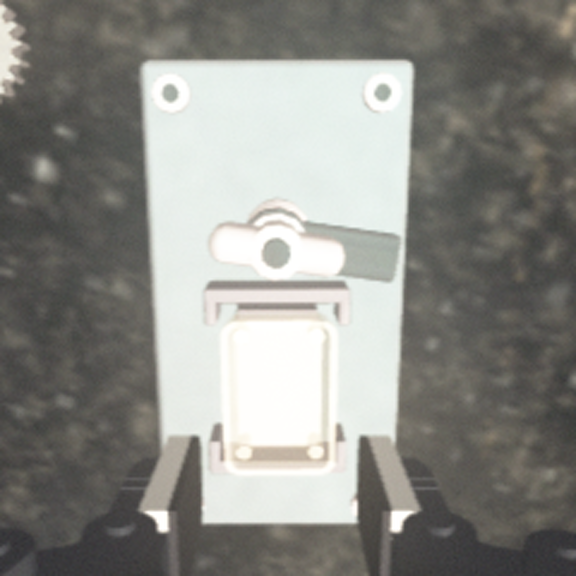

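```bash
cat > tgt.py <<'E'
from h import *
L=np.array([522.65,148.0,85.8]);lean=.405;ys=.085
def tool(dist,h,lean=lean,ys=ys,L=L):
    z=np.array([-np.sin(lean)*np.cos(ys),-np.sin(lean)*np.sin(ys),np.cos(lean)])
    x=np.array([np.cos(lean)*np.cos(ys),np.cos(lean)*np.sin(ys),np.sin(lean)])
    A=np.column_stack([x,np.cross(-z,x),-z]);return list(L+dist*z-A@h),list(rpy(A))
E
python3 - <<'E'
from tgt import *
w=pickle.load(open("j2.pkl","rb"));j=lambda q:(200+q[0]/2.4-.3,60+q[1]/2.4-.3)
X=np.array([onz(w,j(q),40) for q in((220,320),(338,318),(336,474),(224,474))]);print(X.round(1).tolist(),X.mean(0))
Y=np.array([onz(w,j(q),8) for q in((142,62),(412,62),(397,523),(167,523))]);print("plate",Y.round(1).tolist(),Y.mean(0))
h=np.array([0,0,-19.])
for d in(180,100): print(tool(d,h),ctrl.solve_ik(*tool(d,h)))
E
```

```text
[[532.5, -117.3, 40.0], [544.0, -152.0, 40.0], [493.8, -168.3, 40.0], [482.7, -133.0, 40.0]] [ 513.25592413 -142.64468788   40.        ]
plate [[599.4, -69.0, 8.0], [625.5, -152.5, 8.0], [466.9, -205.4, 8.0], [440.0, -119.4, 8.0]] [ 532.97888925 -136.57336603    8.        ]
([np.float64(459.4420078726243), np.float64(142.61434396247827), np.float64(233.77548594368974)], [np.float64(3.141592653589793), np.float64(-0.405), np.float64(0.08499999999999996)]) [ 0.26547449 -0.38844526  1.83029308 -0.07343863  1.30133473  1.75653247]
([np.float64(490.8497058241153), np.float64(145.29044634137105), np.float64(160.24729417042775)], [np.float64(3.141592653589793), np.float64(-0.405), np.float64(0.08499999999999996)]) [ 0.25143101 -0.2513768   1.87088912 -0.07247364  1.12312156  1.7553985 ]
```

Run:
```python
from tgt import *
H=np.array([513.5,-142.4,31.]);yw=.304
r=list(rpy(down(yw-np.pi/2)))
ctrl.gripper_to(.65)
ctrl.goto([H[0],H[1],95],r); ctrl.servo_line([H[0],H[1],12],velocity=100)
o=ctrl.observe();print(o["clock"],o["force"])
ctrl.gripper_to(0); o=ctrl.observe(); print(o["clock"],o["grip_width"]*85,o["grasp_force"],o["force"],o["position"])
T=Ro.from_euler("xyz",o["orientation"]).as_matrix();h=T.T@(H-np.array(o["position"]));h[1]=0;print(h);np.save("h.npy",h)
ctrl.servo_line([H[0],H[1],60],velocity=60);ctrl.servo_line([H[0],H[1],200],velocity=200)
o=ctrl.observe();print(o["grip_width"]*85,o["grasp_force"])
p,q=tool(180,h);ctrl.goto(p,q);o=ctrl.observe();print(o["clock"],o["position"])
p,q=tool(100,h);ctrl.servo_line(p,q,velocity=100);ctrl.sleep(.3)
o=ctrl.observe();print(o["clock"],o["position"],p,o["orientation"],o["force"],o["grip_width"]*85)
w=ctrl.read_camera("wrist");s=ctrl.read_camera("side");pickle.dump((w,s),open("f.pkl","wb"))
a=cv2.resize(w["image"],(800,500))[100:,200:600];b=cv2.resize(s["image"][170:270,230:330],(400,400),interpolation=cv2.INTER_CUBIC)
cv2.imwrite("pics/f1.png",np.hstack([a,b]))
```

```text
21.9583 [ 0.61901    -0.44814488  0.14383243]
22.275 34.325185626997396 59.92813904187642 [-1.54483433  0.49218708  6.37316226] [ 514.13258036 -142.60688139   13.00917584]
[ -0.51518928   0.         -17.99202154]
34.74169114235474 59.66023229411803
25.2 [459.70827274 142.06345163 234.38036155]
26.45 [490.99739845 145.3672089  161.82903595] [np.float64(490.9257794565203), np.float64(145.29692821816968), np.float64(161.3767238325618)] [-3.14146141 -0.40575852  0.08504657] [ 0.27056405 -1.09975534 -0.25142887] 34.79998923058678
```

View pics/f1.png

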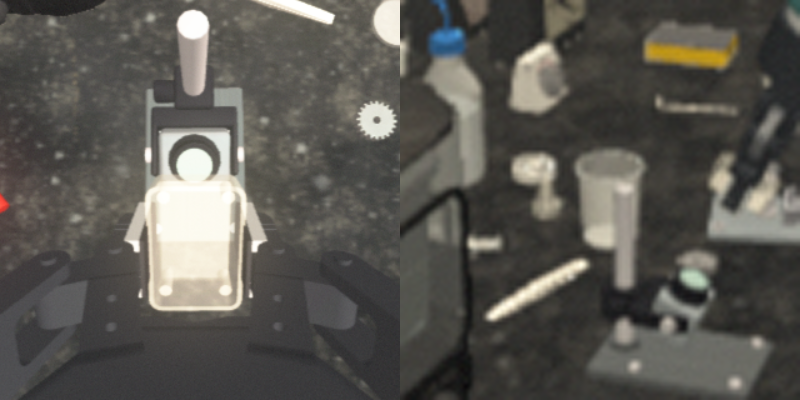

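Run:
```python
from tgt import *
w,s=pickle.load(open("f.pkl","rb"));h=np.load("h.npy");o=ctrl.observe();p=np.array(o["position"])
print("side: tcp",proj(s,p),"focus px",proj(s,L),"jig",proj(s,(513,-142,31)),"clock",o["clock"])
T=Ro.from_euler("xyz",o["orientation"]).as_matrix();c=p+T@h
print("err to focus",tool(100,np.zeros(3))[0]-c)
for sx,sy in((1,1),(1,-1),(-1,-1),(-1,1)):
    X=c+T@np.array([26*sx,18*sy,-9]);u=proj(w,X)[0];print(sx,sy,u.round(1),"crop",(u*1.25-[200,100]).round())
print("glass px crop",proj(w,L)*1.25-[200,100])
s2=ctrl.read_camera("side")
b=cv2.resize(s2["image"][130:330,200:440],(720,600),interpolation=cv2.INTER_CUBIC);cv2.imwrite("pics/f2.png",b)
```

```text
side: tcp [[313.25737464 220.54298366]] focus px [[303.6708939  239.53658206]] jig [[334.60638403 219.10932923]] clock 26.55
err to focus [-0.00929971 -0.07057663 -0.21868111]
1 1 [355.3 227.3] crop [244. 184.]
1 -1 [274.2 227.4] crop [143. 184.]
-1 -1 [278.5 326.5] crop [148. 308.]
-1 1 [351.4 326.5] crop [239. 308.]
glass px crop [[194.34083452 165.19524225]]
```

View pics/f2.png

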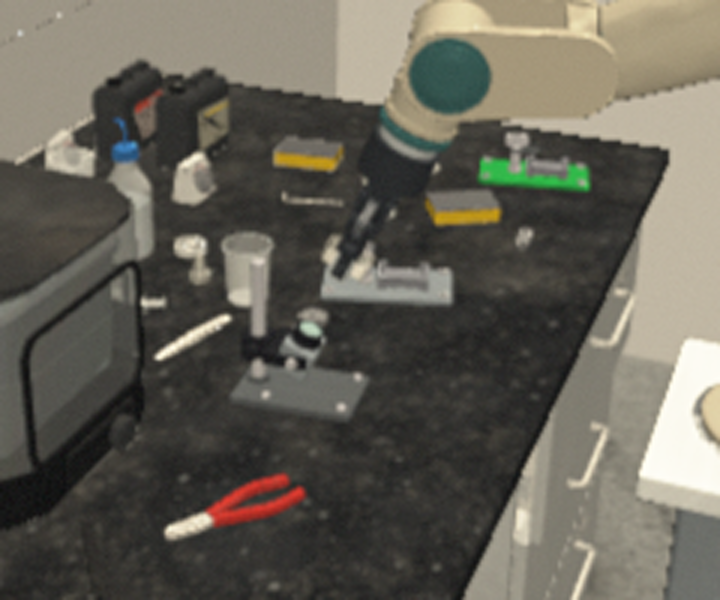

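```bash
cat >> lens.py <<'E'
for ks in(list(C),["d0","d1","d2","d3"],["c0","c2","d0","d3"]):
    s=least_squares(lambda x:res(np.r_[x[:4],.088,x[4]],ks),[522,148,85,.4,12.4],loss="soft_l1",f_scale=.1);print("fix",s.x.round(3),s.cost)
E
python3 lens.py | grep fix
```

```text
fix [5.22678e+02 1.48228e+02 8.57650e+01 4.00000e-01 1.23670e+01] 0.09120211315143985
fix [5.22603e+02 1.48222e+02 8.58790e+01 3.94000e-01 1.23970e+01] 0.05987414128563434
fix [5.22691e+02 1.48248e+02 8.56850e+01 3.85000e-01 1.22650e+01] 0.019570418641173617
```

Run:
```python
from tgt import *
h=np.load("h.npy");p,q=tool(100,h,lean=.398,ys=.083,L=np.array([522.65,148.2,85.8]))
p[2]-=.2
ctrl.servo_line(p,q,velocity=10);ctrl.sleep(.8);o=ctrl.observe();print(o["clock"],o["position"],p,o["orientation"],q,o["grip_width"]*85,np.abs(o["joint_velocities"]).max())
print(ctrl.close_job())
```

```text
27.65 [491.43450613 145.60580378 161.37571608] [np.float64(491.4484256750649), np.float64(145.6043060131128), np.float64(161.39774458243716)] [-3.1415806  -0.39796993  0.08297699] [np.float64(3.141592653589793), np.float64(-0.3979999999999999), np.float64(0.08299999999999996)] 34.80949713834558 0.0021782133322384442
the job is handed in; nothing more can be done
None
```

I turned the wing nut clear, lifted the housing out and handed the job in at about 28 s, with the housing held steady at the inspection point. By my measurements it is within about 1 mm and 1° of the target; the judge's verdict was not returned.

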